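Load the ring press: wooden ring, then steel weight on the post

ROBOT

A 7-joint arm with a two-finger parallel gripper is mounted at the origin on a cart in front of the work surface, level with it; the furniture and walls round the work are solid. World frame = base frame: x ahead of the robot, y to its left, z up, the work surface at z = 0. Lengths are in mm, angles in rad, forces in N, time in s.
With the tool pointing down it reaches from about 425 to 950 mm from the base axis. Payload 4.7 kg.
Tool frame: the origin (TCP) lies where the fingers leave the gripper's body, on its centre line; the fingertips stand 70 mm ahead of it and the grasp point (between the pads) lies 51 mm ahead of it; z points along the fingers, y is the line along which they close (so a half turn about z gives the same grasp; the last joint's range is limited). The gripper opens to 87 mm and grips with 3 to 60 N. Pads are 19 mm wide; open, the fingers measure 117 mm over their backs; the gripper's body (75 mm by 190 mm) begins 51 mm behind the grasp point.
Start: joints at [-1.214, 0.469, -0.049, 1.532, 0.024, 1.141, -0.082], TCP at [253.965, 625.415, 292.273] pointing down, gripper open.
Joint ranges: [-2.59, 2.59], [-0.33, 1.99], [-1.39, 1.29], [0.1, 2.45], [-1.04, 4.18], [0.21, 1.99], [-2.66, 2.66]. Speed limits (rad/s): [2.57, 2.57, 3.14, 3.14, 3.14, 3.14, 3.14].

INTERFACE

Orientations are given as a rotation vector (axis times angle).
In Python, from plant import env, imaging gives the robot as it stands.
- The arm moves only by the tool send_rows, never from a script. Its argument "motion" is a list of rows, each an object with "slide": the shift along the tool's x, y, z scaled (see below), a list of three; "spin": the turn about the tool's z scaled (see below). In form: [{"slide": [tx, ty, tz], "spin": spin}, ...]. A call has 1 to 20 rows; each row shifts and turns the commanded pose from where the row before left it, along the tool's axes as they then stand; what a row does not reach is not made up. The controller multiplies each number of a shift by 0.12 m and each number of a turn by 180 degrees. A row lasts 1/10 s, in which the tool goes at most 50 mm and 8.59 degrees, less where a joint would pass 70% of its speed; a pose out of reach is approached as far as the arm can. A call with a number of a shift or a turn outside -1 to 1 is refused whole. A call with a gripper value outside its range is refused whole. "claw" is the opening, from 0 (shut) to 1 (fully open), set as the call begins (left out, the last holds). The fingers move at their own pace and stop on an object; "grip_force" is the grip in N (left out, the last holds). Time passes only in rows, so rows that do not move let the fingers close. It gives the time, the measured TCP pose, the force, the opening and the grip force at its end, in the units of the state.
- env.sense(): the state, without advancing time (a new reading comes with each control period).
- imaging.capture(name): name is "scene" or "top" or "wrist"; returns a dict with "color" (384x512x3 uint8, red, green, blue), "depth" (384x512 float32, mm along the optical axis (not along the pixel's ray), 0 where there is no reading), "fov_y" (degrees; the focal length in pixels is half the picture's height over the tangent of half this angle, whatever the lens; pixels are square), "cx", "cy" (the principal point, pixels), "k1" (the pictures are not rectified: a ray, as slopes to the right and down, at radius r is drawn at 1 + k1 r^2 times it, then the intrinsics apply), "world_from_camera" (4x4, takes a point from camera to world coordinates); the wrist camera has in their place "hand_eye" (4x4, takes a point from camera to tool coordinates, whose origin is the TCP and whose axes are the flange's). Camera axes: x right, y down, z forward; pixel columns grow to the right and rows downward; lengths in mm; the calibration is good to about 2 mm. A picture is of the moment at which its call begins: read the wrist's pose just before it.
- env.job_done(): hands the job in; it is judged then, once.
Trained networks look in a picture, given as the dict that the camera call returned (one of the last four; its "shot" number tells which), for a name from the list of things; names that differ only in an ending like _2 or _b are one class to them, and where a whole thing is asked for, a point or a joint stands for the part that bears it (a point fixed in the world has none). Each returns a list of dicts, best first, with "score" (0 to 1); they miss things now and then, are a little off and sometimes report something else, mostly with a low value. They report only what shows in the picture. A call takes as long as a camera call. They do not tell look-alikes from the thing itself.
- imaging.spot_in(picture, name): "bbox" ([left, top, right, bottom] in pixels, round what is visible of it).
The state is a dict: "time_s": time; "qpos": joint angles; "joint_velocities": joint speeds; "joint_torque": joint torques, N m; "ee_pos": TCP position; "ee_rot": TCP orientation; "ft_force": force on the tool from outside, world axes, zero at the start; "torque": the same for the moment, N m; "finger_gap": opening from 0.0 (shut) to 1.0 (fully open); "grasp_force": force on a finger pad.
Only numpy, scipy, OpenCV 4.12 (cv2) and the standard library are available. Lean on these libraries where they do the work, as an engineer would, in place of code of your own. Each camera call takes 0.05 s, during which the arm holds its last target. There are 200 camera calls.

TASK

Load the press stand so that the freshly glued wooden ring is pressed flat: put the low, wide wooden ring over the post so that it lies flat on the base plate, then put the steel ring weight over the post so that it stands flat on top of the ring. Lower each one until it rests before you let go, do not let it drop, and leave the tall, narrow wooden ring where it stands.

Things in the scene. Friction and masses are not known exactly. Their poses are not given: they have to be found in the camera images.
- press_stand: press stand, fixed to the table: a round aluminium base plate 100 mm across, its top 12 mm above the table, with an upright round steel post in the middle, 16 mm in diameter. The post stands 50 mm above the plate (62 mm above the table); its uppermost 14 mm taper to a 5 mm wide tip. Origin on the post's axis at table height (underside of the plate), z up. Its position varies by several cm.
- low_ring: the work piece: low, wide wooden ring, pale wood, outside diameter 60 mm, bore 32 mm (through), 26 mm high, 40 to 85 g, loose, lying flat on the table. Origin in the centre of its underside, z up along the bore. Round, so it may be gripped across its outside in any direction. Lying on the stand its underside is 12 mm above the stand's origin. Which of three places it, the weight and the tall ring take is changed at random.
- ring_weight: steel ring weight, 0.28 to 0.46 kg, loose, upright: a foot 60 mm in diameter and 12 mm high, above it a neck 38 mm in diameter up to the full height of 46 mm; bore 26 mm right through. Origin in the centre of its underside, z up along the bore. Round; grip it across the neck. In its final place on the ring its underside is 38 mm above the stand's origin and the post reaches 24 mm up into its bore.
- tall_ring: bystander: tall, narrow wooden ring (tube) of the same pale wood, outside diameter 44 mm, bore 28 mm, 48 mm high, loose, upright. Origin in the centre of its underside, z up. Stays where it is.
Not all that is in view belongs to the job. What is shaped like the ring_weight but turquoise is not meant.

How it is judged:
By the outcome, as a careful person would: the job done as asked, in the order asked, and still so for the second after the job is handed in, with the robot touching nothing.
It also fails if it takes over 51 s, if anything falls off the work surface, if the arm or the gripper's body presses on something with over 40 N, if the wrist force passes 120 N, or if a joint passes its speed limit or range.

## Working session

There is one attempt and no reset: what is moved stays moved. The work goes in short steps, Python scripts to look and compute and a tool call to move; the robot and the scene stay as the last step left them, time stands still between calls to the robot, and variables do not carry over. Pictures are saved under pics/ and viewed, at most 10 in all, crops included, and the job is handed in when it is done.

Besides the shell and the picture viewer there is one more tool, called after "Call:" in YAML: its name, and indented under it one key for each argument. send_rows: Moves the arm, as the interface text tells. Shifts and turns lie within -1 to 1; 1 stands for 0.12 m of shift or 180 degrees of turn. Its arguments: {"type":"object","properties":{"motion":{"type":"array","items":{"type":"object","properties":{"slide":{"type":"array","items":{"type":"number"}},"spin":{"type":"number"}}}},"claw":{"type":"number"},"grip_force":{"type":"number"}},"required":["motion"]}

```bash
ls; mkdir -p pics; cat > h.py <<'E'
import numpy as np, cv2
from scipy.spatial.transform import Rotation as R
from plant import env, imaging
def cloud(p, T):
    c=p["color"];d=p["depth"];h,w=d.shape
    f=h/2/np.tan(np.radians(p["fov_y"])/2)
    K=np.array([[f,0,p["cx"]],[0,f,p["cy"]],[0,0,1.]])
    v,u=np.mgrid[:h,:w]
    pts=np.stack([u,v],-1).reshape(-1,1,2).astype(float)
    # ray r -> drawn at r(1+k1 r^2)
    n=cv2.undistortPointsIter(pts,K,np.array([p["k1"],0,0,0.]),None,None,(3,50,1e-9)).reshape(h,w,2)
    P=np.concatenate([n*d[...,None],d[...,None],np.ones((h,w,1))],-1)
    W=(P@T.T)[...,:3]; W[d<=0]=np.nan
    return W
def tool():
    s=env.sense();T=np.eye(4);T[:3,:3]=R.from_rotvec(s["ee_rot"]).as_matrix();T[:3,3]=s["ee_pos"];return T
def shot(name):
    t=tool();p=imaging.capture(name)
    return p,cloud(p,p["world_from_camera"] if name!="wrist" else t@p["hand_eye"])
def save(c,f): cv2.imwrite("pics/"+f,cv2.cvtColor(c,cv2.COLOR_RGB2BGR))
E
python3 - <<'E'
from h import *
s=env.sense();print({k:np.round(v,3) for k,v in s.items()}); print(tool().round(3))
for n in ("top","scene"):
    p,W=shot(n);save(p["color"],n+"1.png");np.save(n+".npy",W)
    for o in ("press_stand","low_ring","ring_weight","tall_ring"):
        for r in imaging.spot_in(p,o)[:3]:
            b=r["bbox"];u=int((b[0]+b[2])/2);v=int((b[1]+b[3])/2)
            print(n,o,round(r["score"],2),np.round(b),W[v,u].round())
E
```

```text
pics
{'time_s': np.float64(0.0), 'qpos': array([-1.214,  0.469, -0.049,  1.534,  0.024,  1.141, -0.082]), 'joint_velocities': array([-0.001, -0.001, -0.001,  0.003,  0.001,  0.002, -0.   ]), 'joint_torque': array([ 0.0000e+00, -5.0797e+01, -8.1000e-02, -2.3615e+01, -6.1000e-02,
        3.8000e-02,  0.0000e+00]), 'ee_pos': array([253.838, 624.962, 291.207]), 'ee_rot': array([-6.020e-01, -3.083e+00,  3.000e-03]), 'ft_force': array([ 0.681,  0.121, -0.729]), 'torque': array([-0.003, -0.032, -0.048]), 'grasp_force': np.float64(0.0), 'finger_gap': np.float64(1.004)}
[[-9.26000e-01  3.76000e-01 -1.00000e-03  2.53838e+02]
 [ 3.76000e-01  9.26000e-01 -2.00000e-03  6.24962e+02]
 [-0.00000e+00 -2.00000e-03 -1.00000e+00  2.91207e+02]
 [ 0.00000e+00  0.00000e+00  0.00000e+00  1.00000e+00]]
top press_stand 0.92 [215. 165. 251. 205.] [457. -11.  51.]
top low_ring 0.68 [291. 181. 314. 204.] [ 446. -188.   -3.]
top ring_weight 0.86 [359. 180. 382. 208.] [ 440. -366.   -2.]
top ring_weight 0.68 [331. 155. 352. 175.] [ 507. -285.   44.]
top tall_ring 0.74 [154. 174. 172. 195.] [467. 176.   2.]
scene press_stand 0.56 [214. 184. 251. 215.] [458. -18.  22.]
scene low_ring 0.73 [278. 215. 300. 234.] [ 459. -184.    5.]
scene ring_weight 0.71 [342. 236. 371. 265.] [ 416. -370.   27.]
scene ring_weight 0.6 [326. 206. 355. 232.] [ 501. -295.   35.]
scene tall_ring 0.82 [166. 165. 187. 191.] [451. 159.  34.]
```

```bash
python3 - <<'E'
import cv2
a=cv2.imread("pics/top1.png")[130:230,130:400]
b=cv2.imread("pics/scene1.png")[140:290,130:400]
cv2.imwrite("pics/v1.png",cv2.resize(cv2.vconcat([a,b]),(648,600),interpolation=cv2.INTER_CUBIC))
E
```

```text
(no output)
```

View pics/v1.png

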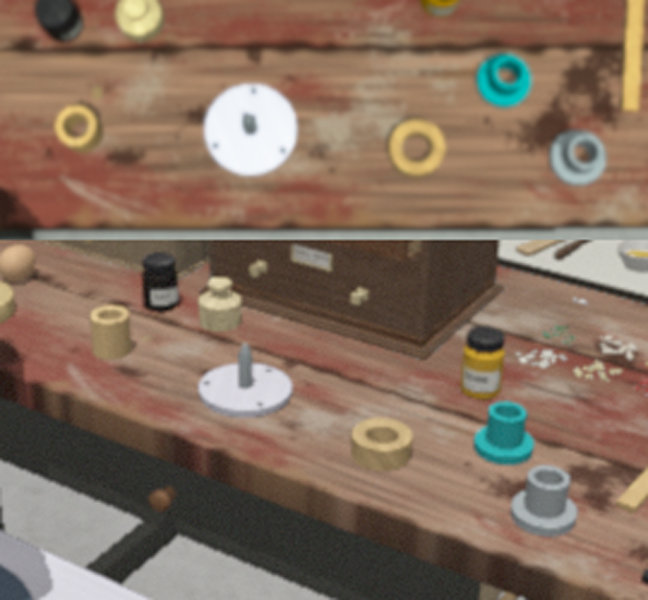

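View pics/scene1.png

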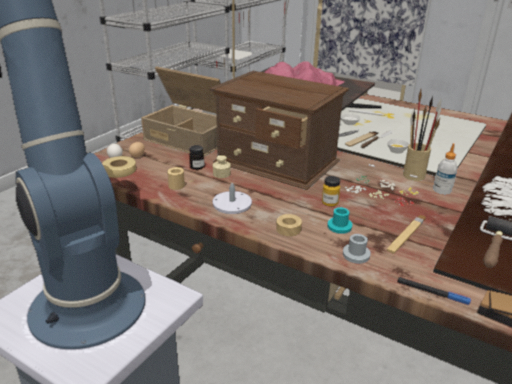

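Low-ring candidates are the flat ring at top (303,192), the tall tube at (162,183) and the dark tape-like ring at scene (120,167); the first fits. Weight candidates are grey at top (370,194) and turquoise at (341,165); grey fits.

```bash
python3 - <<'E'
from h import *
W=np.load("top.npy")
def med(b,z0,z1):
    l,t,r,q=b;P=W[t-3:q+4,l-3:r+4].reshape(-1,3);P=P[(P[:,2]>z0)&(P[:,2]<z1)]
    c,rad=cv2.minEnclosingCircle(P[:,:2].astype(np.float32));print(len(P),np.round(c),round(rad),P[:,2].mean().round(1),P.mean(0).round())
med((215,165,251,205),6,18);med((215,165,251,205),30,70);med((291,181,314,204),18,34);med((359,180,382,208),38,54);med((359,180,382,208),5,20);med((331,155,352,175),38,54);med((154,174,172,195),40,55)
for y in range(-450,500,50):
    m=(abs(W[...,1]-y)<25)
    print(y,[ (x,int(np.nanmax(np.where(m&(abs(W[...,0]-x)<25),W[...,2],-99)))) for x in range(400,750,50)])
p,_=shot("wrist");print(p["hand_eye"].round(3),p["fov_y"],p["cx"],p["cy"])
E
```

```text
1050 [463.  -6.] 55 11.0 [464. -12.  11.]
36 [465. -12.] 8 51.5 [463. -12.  51.]
311 [ 443. -190.] 30 24.6 [ 442. -190.   25.]
103 [ 435. -363.] 19 45.0 [ 434. -363.   45.]
237 [ 427. -362.] 47 11.3 [ 430. -359.   11.]
92 [ 520. -288.] 19 44.6 [ 519. -286.   45.]
151 [463. 172.] 22 46.2 [462. 172.  46.]
-450 [(400, 14), (450, 6), (500, 14), (550, 15), (600, 14), (650, 13), (700, 8)]
-400 [(400, 44), (450, 46), (500, 13), (550, 13), (600, 9), (650, 6), (700, 12)]
-350 [(400, 52), (450, 50), (500, 7), (550, 6), (600, 7), (650, 5), (700, 13)]
-300 [(400, 6), (450, 6), (500, 50), (550, 52), (600, 8), (650, 8), (700, 14)]
-250 [(400, 7), (450, 6), (500, 50), (550, 45), (600, 75), (650, 73), (700, 15)]
-200 [(400, 30), (450, 31), (500, 6), (550, 6), (600, 75), (650, 74), (700, 5)]
-150 [(400, 27), (450, 29), (500, 6), (550, 5), (600, 8), (650, 234), (700, 235)]
-100 [(400, 7), (450, 7), (500, 8), (550, 5), (600, 213), (650, 236), (700, 236)]
-50 [(400, 16), (450, 17), (500, 16), (550, 7), (600, 214), (650, 236), (700, 235)]
0 [(400, 15), (450, 61), (500, 17), (550, 7), (600, 213), (650, 23
[... 296 characters left out ...]
 (550, 68), (600, 68), (650, 233), (700, 235)]
250 [(400, 6), (450, 6), (500, 5), (550, 5), (600, 5), (650, 84), (700, 83)]
300 [(400, 6), (450, 5), (500, 6), (550, 6), (600, 5), (650, 80), (700, 21)]
350 [(400, 30), (450, 28), (500, 28), (550, 5), (600, 5), (650, 84), (700, 19)]
400 [(400, 29), (450, 29), (500, 36), (550, 47), (600, 27), (650, 83), (700, 56)]
450 [(400, 5), (450, 21), (500, 48), (550, 7), (600, 5), (650, 82), (700, 82)]
[[-1.0000e-03 -9.5300e-01 -3.0200e-01  8.5462e+01]
 [ 1.0000e+00 -2.0000e-03  1.0000e-03 -4.4800e-01]
 [-1.0000e-03 -3.0200e-01  9.5300e-01 -9.1624e+01]
 [ 0.0000e+00  0.0000e+00  0.0000e+00  1.0000e+00]] 68.77414956523157 256.234376415282 189.52949815689192
```

Call:
send_rows:
  motion:
    - {"slide": [-0.237,-0.222,0],"spin": 0}
    - {"slide": [-0.237,-0.222,0],"spin": 0}
    - {"slide": [-0.237,-0.222,0],"spin": 0}
    - {"slide": [-0.237,-0.222,0],"spin": 0}
    - {"slide": [-0.237,-0.222,0],"spin": 0}
    - {"slide": [-0.237,-0.222,0],"spin": 0}
    - {"slide": [-0.237,-0.222,0],"spin": 0}
    - {"slide": [-0.237,-0.222,0],"spin": 0}
    - {"slide": [-0.237,-0.222,0],"spin": 0}
    - {"slide": [-0.237,-0.222,0],"spin": 0}
    - {"slide": [-0.237,-0.222,0],"spin": 0}
    - {"slide": [-0.237,-0.222,0],"spin": 0}
    - {"slide": [-0.118,-0.289,0],"spin": 0}
    - {"slide": [-0.118,-0.289,0],"spin": 0}
    - {"slide": [-0.118,-0.289,0],"spin": 0}
    - {"slide": [-0.118,-0.289,0],"spin": 0}
    - {"slide": [-0.118,-0.289,0],"spin": 0}
    - {"slide": [-0.118,-0.289,0],"spin": 0}
    - {"slide": [-0.118,-0.289,0],"spin": 0}
    - {"slide": [-0.118,-0.289,0],"spin": 0}
  claw: 1

```text
time_s: 2.55
ee_pos: [450.3, -100.4, 292.6]
ee_rot: [0.602, 3.082, 0.001]
ft_force: [1.2, 1.2, 0.2]
finger_gap: 1.001
grasp_force: 0.0
```

Call:
send_rows:
  motion:
    - {"slide": [0,0,0],"spin": 0}
    - {"slide": [0,0,0],"spin": 0}

```text
time_s: 2.75
ee_pos: [450.4, -99.3, 292.4]
ee_rot: [0.605, 3.082, 0.001]
ft_force: [0.5, 1.4, 0.1]
finger_gap: 0.999
grasp_force: 0.0
```

```bash
cat >> h.py <<'E'
def circ(W,c,rad,z0,z1):
    """robust circle: enclosing rim via percentile-free least squares on hull"""
    P=W.reshape(-1,3);m=(np.hypot(P[:,0]-c[0],P[:,1]-c[1])<rad)&(P[:,2]>z0)&(P[:,2]<z1);P=P[m]
    if len(P)<10: return None
    h=cv2.convexHull(P[:,:2].astype(np.float32))[:,0]
    A=np.c_[2*h,np.ones(len(h))];s=np.linalg.lstsq(A,(h**2).sum(1),rcond=None)[0]
    return len(P),s[:2].round(1),np.sqrt(s[2]+s[:2]@s[:2]).round(1),np.median(P[:,2]).round(1),P.mean(0)[:2].round(1)
def off(x,y,z):
    T=tool();d=T[:3,:3].T@(np.array([x,y,z])-T[:3,3]);print("tool units",(d/120).round(3),"mm",d.round(1))
E
python3 - <<'E'
from h import *
p,W=shot("wrist");save(p["color"],"w1.png");np.save("w1.npy",W);print(env.sense()["time_s"],env.sense()["qpos"].round(2));print(tool().round(3))
print("plate",circ(W,(463,-10),60,7,17));print("post",circ(W,(463,-12),15,30,70));print("tip",circ(W,(463,-12),15,59,70))
print("low",circ(W,(443,-190),40,20,32));print("wt",circ(W,(434,-363),30,40,52));print("foot",circ(W,(434,-363),40,7,17))
P=W.reshape(-1,3);m=(abs(P[:,2])<6)&(P[:,0]<560);print("table z",np.median(P[m,2]))
E
```

```text
2.8 [-0.24  0.11  0.4   2.04 -0.05  1.    1.37]
[[-9.27000e-01  3.76000e-01  0.00000e+00  4.50490e+02]
 [ 3.76000e-01  9.27000e-01  1.00000e-03 -9.82080e+01]
 [ 0.00000e+00  1.00000e-03 -1.00000e+00  2.92284e+02]
 [ 0.00000e+00  0.00000e+00  0.00000e+00  1.00000e+00]]
plate (3973, array([464.3, -10.8]), np.float64(49.2), np.float64(11.1), array([462.5, -10.9]))
post (168, array([463.6, -11.6]), np.float64(7.6), np.float64(51.4), array([461.3, -12.7]))
tip (25, array([463.7, -11.9]), np.float64(3.0), np.float64(60.6), array([463.5, -11.8]))
low (1097, array([ 441.5, -189.2]), np.float64(29.8), np.float64(24.7), array([ 440.8, -188.5]))
wt (265, array([ 431.5, -362.8]), np.float64(18.4), np.float64(44.0), array([ 427.3, -360. ]))
foot (578, array([ 431.7, -363.5]), np.float64(29.1), np.float64(10.7), array([ 428.7, -353. ]))
table z -0.8716253889359109
```

View pics/w1.png

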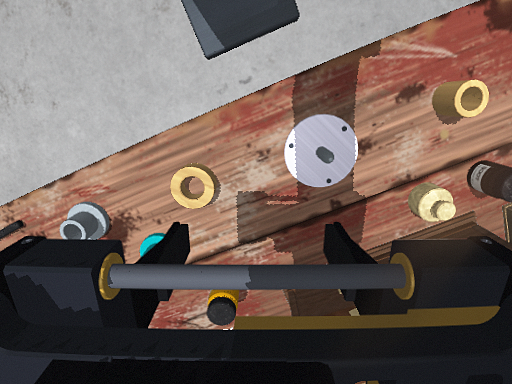

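Call:
send_rows:
  motion:
    - {"slide": [-0.043,-0.146,0.22],"spin": 0}
    - {"slide": [-0.043,-0.146,0.22],"spin": 0}
    - {"slide": [-0.043,-0.146,0.22],"spin": 0}
    - {"slide": [-0.043,-0.146,0.22],"spin": 0}
    - {"slide": [-0.043,-0.146,0.22],"spin": 0}
    - {"slide": [0,0,0],"spin": 0}
    - {"slide": [0,0,0],"spin": 0}

```text
time_s: 3.5
ee_pos: [441.8, -188.4, 160.1]
ee_rot: [-0.6, -3.083, -0.001]
ft_force: [0.3, -0.2, -0.3]
finger_gap: 1.0
grasp_force: 0.0
```

```bash
python3 - <<'E'
from h import *
p,W=shot("wrist");save(p["color"],"w2.png");print(env.sense()["time_s"],tool()[:3,3].round(1))
r=circ(W,(441.5,-189.2),40,20,32);print("low",r);print("hole?",circ(W,(441.5,-189.2),14,-8,8))
off(r[1][0],r[1][1],75)
E
```

```text
3.55 [ 442.3 -188.3  160.8]
low (2587, array([ 441.9, -189.5]), np.float64(29.8), np.float64(24.8), array([ 440.7, -188.9]))
hole? (496, array([ 443.7, -190.1]), np.float64(12.5), np.float64(-0.9), array([ 443.7, -190.1]))
tool units [-0.    -0.011  0.715] mm [-0.  -1.3 85.8]
```

View pics/w2.png

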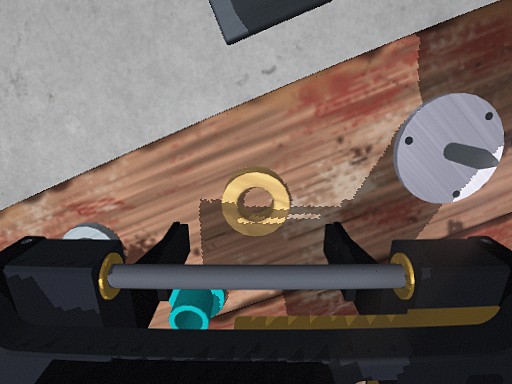

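The wide low pale ring sits at (256,203), centred between the fingers. I'm descending and gripping.

Call:
send_rows:
  motion:
    - {"slide": [0,-0.011,0.2],"spin": 0}
    - {"slide": [0,0,0.2],"spin": 0}
    - {"slide": [0,0,0.2],"spin": 0}
    - {"slide": [0,0,0.1],"spin": 0}
    - {"slide": [0,0,0.01],"spin": 0}
    - {"slide": [0,0,0],"spin": 0}

```text
time_s: 4.15
ee_pos: [441.7, -190.6, 75.9]
ee_rot: [0.601, 3.082, 0.0]
ft_force: [0.5, -0.1, 0.2]
finger_gap: 0.996
grasp_force: 0.0
```

Call:
send_rows:
  motion:
    - {"slide": [0,0,0],"spin": 0}
    - {"slide": [0,0,0],"spin": 0}
    - {"slide": [0,0,0],"spin": 0}
    - {"slide": [0,0,0],"spin": 0}
    - {"slide": [0,0,0],"spin": 0}
    - {"slide": [0,0,0],"spin": 0}
    - {"slide": [0,0,0],"spin": 0}
    - {"slide": [0,0,0],"spin": 0}
  claw: 0.5
  grip_force: 20

```text
time_s: 4.95
ee_pos: [441.0, -190.9, 75.2]
ee_rot: [0.602, 3.083, 0.0]
ft_force: [-0.6, 0.7, 4.0]
finger_gap: 0.651
grasp_force: 19.9
```

Call:
send_rows:
  motion:
    - {"slide": [0,0,-0.1],"spin": 0}
    - {"slide": [0,0,-0.2],"spin": 0}
    - {"slide": [0,0,-0.3],"spin": 0}
    - {"slide": [0,0,-0.3],"spin": 0}
    - {"slide": [0,0,0],"spin": 0}
    - {"slide": [0,0,0],"spin": 0}
    - {"slide": [0,0,0],"spin": 0}

```text
time_s: 5.65
ee_pos: [440.1, -190.5, 182.2]
ee_rot: [-0.602, -3.081, -0.0]
ft_force: [-0.4, -0.0, -1.6]
finger_gap: 0.646
grasp_force: 19.9
```

```bash
python3 - <<'E'
from h import *
T=tool();p,W=shot("wrist");save(p["color"],"w3.png");s=env.sense();print(s["time_s"],s["finger_gap"],s["grasp_force"],s["ft_force"].round(1),T[:3,3].round(1))
L=(W-T[:3,3])@T[:3,:3]   # tool coords
m=(np.abs(L[...,0])<45)&(np.abs(L[...,1])<29)&(L[...,2]>30)&(L[...,2]<85)
P=L[m];print(len(P),np.percentile(P,[1,10,50,90,99],axis=0).round(1))
ok=m&(L[...,2]<np.median(P[:,2])+4)
print(circ(L*[1,1,1],(0,0),45,np.median(P[:,2])-4,np.median(P[:,2])+4))
Q=P[abs(P[:,2]-np.median(P[:,2]))<4];A=np.c_[Q[:,:2],np.ones(len(Q))];print("tilt",np.linalg.lstsq(A,Q[:,2],rcond=None)[0])
E
```

```text
5.7 0.652698816517066 19.93649296928197 [-0.9  0.  -0.7] [ 440.1 -190.5  182.2]
5493 [[-27.8 -28.7  35. ]
 [-15.8 -22.1  49.5]
 [ 13.3   0.1  50.7]
 [ 27.4  22.6  67.8]
 [ 29.1  28.5  73.9]]
(4036, array([1.4, 1.1]), np.float64(32.0), np.float64(50.3), array([ 9. , -0.3]))
tilt [ 4.97791390e-03 -1.55940273e-03  5.04167475e+01]
```

View pics/w3.png

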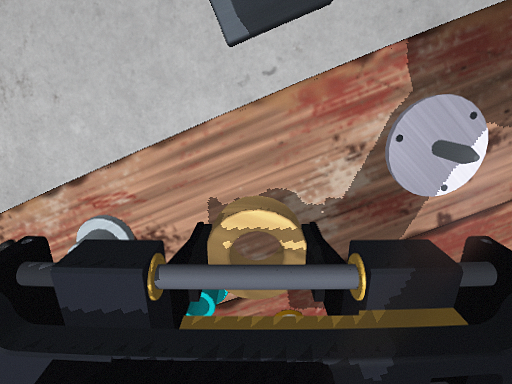

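The ring is held level and centred at (256,245); the stand at (438,145) is clear. I'm moving over the post.

Call:
send_rows:
  motion:
    - {"slide": [0.03,0.1,0],"spin": 0}
    - {"slide": [0.06,0.23,0],"spin": 0}
    - {"slide": [0.06,0.23,0],"spin": 0}
    - {"slide": [0.06,0.23,0],"spin": 0}
    - {"slide": [0.06,0.23,0],"spin": 0}
    - {"slide": [0.06,0.23,0],"spin": 0}
    - {"slide": [0.03,0.13,0],"spin": 0}
    - {"slide": [0.021,0.077,0],"spin": 0}
    - {"slide": [0,0,0],"spin": 0}
    - {"slide": [0,0,0],"spin": 0}
    - {"slide": [0,0,0],"spin": 0}

```text
time_s: 6.8
ee_pos: [464.0, -12.8, 182.9]
ee_rot: [-0.605, -3.082, 0.001]
ft_force: [0.0, 0.1, -1.1]
finger_gap: 0.649
grasp_force: 19.9
```

```bash
python3 - <<'E'
from h import *
T=tool();p,W=shot("wrist");s=env.sense();print(s["time_s"],s["finger_gap"],T[:3,3].round(1))
L=(W-T[:3,3])@T[:3,:3]
print("post seen",circ(W,(464,-11.5),25,35,75),"plate",circ(W,(464,-11.5),60,7,17))
Q=L[(abs(L[...,2]-50.3)<3)&(abs(L[...,0])<35)&(abs(L[...,1])<25)];
for y in (-20,-10,0,10,20):
    q=Q[abs(Q[:,1]-y)<2];print(y,np.percentile(q[:,0],[0,99.5]).round(1),(np.sqrt(900-y*y)).round(1))
off(463.5,-11.3,87)
E
```

```text
6.85 0.6480823392933098 [464.  -12.8 182.9]
post seen (44, array([463.8, -10.6]), np.float64(7.4), np.float64(39.7), array([458.2,  -8. ])) plate (5163, array([464.4, -10.9]), np.float64(49.5), np.float64(11.1), array([451.4,  -5. ]))
-20 [-23.3  23. ] 22.4
-10 [-28.5  28.1] 28.3
0 [-30.1  29.3] 30.0
10 [-28.4  27.8] 28.3
20 [-22.3  22.1] 22.4
tool units [0.009 0.01  0.8  ] mm [ 1.1  1.2 96. ]
```

Call:
send_rows:
  motion:
    - {"slide": [0.006,0.011,0.15],"spin": 0}
    - {"slide": [0,0,0.15],"spin": 0}
    - {"slide": [0,0,0.15],"spin": 0}
    - {"slide": [0,0,0.15],"spin": 0}
    - {"slide": [0,0,0.1],"spin": 0}
    - {"slide": [0,0,0.06],"spin": 0}
    - {"slide": [0,0,0.01],"spin": 0}
    - {"slide": [0,0,0],"spin": 0}
    - {"slide": [0,0,0],"spin": 0}

```text
time_s: 7.75
ee_pos: [464.6, -10.3, 91.2]
ee_rot: [0.602, 3.082, 0.001]
ft_force: [0.9, 0.6, -0.0]
finger_gap: 0.651
grasp_force: 19.9
```

Call:
send_rows:
  motion:
    - {"slide": [0,0,0.008],"spin": 0}
    - {"slide": [0,0,0.008],"spin": 0}
    - {"slide": [0,0,0],"spin": 0}
    - {"slide": [0,0,0],"spin": 0}

```text
time_s: 8.15
ee_pos: [464.2, -10.2, 88.8]
ee_rot: [0.602, 3.083, 0.0]
ft_force: [-0.6, 0.7, -0.3]
finger_gap: 0.646
grasp_force: 19.9
```

Call:
send_rows:
  motion:
    - {"slide": [0,0,0.006],"spin": 0}
    - {"slide": [0,0,0.006],"spin": 0}
    - {"slide": [0,0,0],"spin": 0}
    - {"slide": [0,0,0],"spin": 0}

```text
time_s: 8.55
ee_pos: [464.2, -10.2, 87.3]
ee_rot: [0.602, 3.083, 0.0]
ft_force: [-0.4, -0.1, 0.2]
finger_gap: 0.647
grasp_force: 19.9
```

Call:
send_rows:
  motion:
    - {"slide": [0,0,0.004],"spin": 0}
    - {"slide": [0,0,0],"spin": 0}
    - {"slide": [0,0,0],"spin": 0}

```text
time_s: 8.85
ee_pos: [464.2, -10.2, 87.2]
ee_rot: [-0.602, -3.083, -0.001]
ft_force: [-1.5, -0.2, 5.4]
finger_gap: 0.647
grasp_force: 19.9
```

Contact shows about 5 N and the ring rests on the plate. Releasing and rising.

Call:
send_rows:
  motion:
    - {"slide": [0,0,0],"spin": 0}
    - {"slide": [0,0,0],"spin": 0}
    - {"slide": [0,0,0],"spin": 0}
    - {"slide": [0,0,0],"spin": 0}
    - {"slide": [0,0,0],"spin": 0}
  claw: 1

```text
time_s: 9.35
ee_pos: [464.1, -10.3, 86.7]
ee_rot: [-0.602, -3.083, -0.0]
ft_force: [0.3, -0.0, 1.0]
finger_gap: 0.971
grasp_force: 0.0
```

Call:
send_rows:
  motion:
    - {"slide": [0,0,-0.1],"spin": 0}
    - {"slide": [0,0,-0.3],"spin": 0}
    - {"slide": [0,0,-0.3],"spin": 0}
    - {"slide": [0,0,-0.3],"spin": 0}
    - {"slide": [0,0,0],"spin": 0}
    - {"slide": [0,0,0],"spin": 0}
    - {"slide": [0,0,0],"spin": 0}

```text
time_s: 10.05
ee_pos: [463.3, -10.2, 206.1]
ee_rot: [-0.602, -3.082, 0.001]
ft_force: [-1.0, 0.1, -0.3]
finger_gap: 1.004
grasp_force: 0.0
```

```bash
python3 - <<'E'
from h import *
p,W=shot("wrist");save(p["color"],"w4.png");s=env.sense();print(s["time_s"],s["finger_gap"],tool()[:3,3].round(1))
print("ring",circ(W,(464,-11),38,33,43),"tip",circ(W,(464,-11),15,50,70),"plate",circ(W,(464,-11),60,7,17))
P=W.reshape(-1,3);P=P[(np.hypot(P[:,0]-464,P[:,1]+11)<29)&(abs(P[:,2]-38)<3)];print("tilt",np.linalg.lstsq(np.c_[P[:,:2],np.ones(len(P))],P[:,2],rcond=None)[0].round(4))
off(431.6,-363,200)
E
```

```text
10.1 1.0013809742671298 [463.2 -10.2 205.8]
ring (2041, array([464.5, -10.3]), np.float64(29.7), np.float64(36.8), array([463.4,  -9.9])) tip (145, array([464. , -10.8]), np.float64(6.3), np.float64(55.5), array([462.6, -10.2])) plate (3809, array([464.5, -10.7]), np.float64(49.5), np.float64(11.0), array([457.3,  -8.1]))
tilt [-1.00000e-03  3.40000e-03  3.73636e+01]
tool units [-0.862 -2.823  0.05 ] mm [-103.5 -338.7    6. ]
```

The ring lies flat and concentric. Next, the grey weight.

Call:
send_rows:
  motion:
    - {"slide": [-0.086,-0.282,0],"spin": 0}
    - {"slide": [-0.086,-0.282,0],"spin": 0}
    - {"slide": [-0.086,-0.282,0],"spin": 0}
    - {"slide": [-0.086,-0.282,0],"spin": 0}
    - {"slide": [-0.086,-0.282,0],"spin": 0}
    - {"slide": [-0.086,-0.282,0],"spin": 0}
    - {"slide": [-0.086,-0.282,0],"spin": 0}
    - {"slide": [-0.086,-0.282,0],"spin": 0}
    - {"slide": [-0.086,-0.282,0],"spin": 0}
    - {"slide": [-0.086,-0.282,0],"spin": 0}
    - {"slide": [0,0,0.15],"spin": 0}
    - {"slide": [0,0,0.15],"spin": 0}
    - {"slide": [0,0,0],"spin": 0}
    - {"slide": [0,0,0],"spin": 0}

```text
time_s: 11.5
ee_pos: [431.9, -362.3, 169.8]
ee_rot: [-0.602, -3.081, -0.001]
ft_force: [0.6, -1.0, 0.7]
finger_gap: 0.997
grasp_force: 0.0
```

```bash
python3 - <<'E'
from h import *
p,W=shot("wrist");save(p["color"],"w5.png");s=env.sense();print(s["time_s"],tool()[:3,3].round(1))
r=circ(W,(431.6,-363),28,40,52);print("neck",r,"foot",circ(W,(431.6,-363),40,7,17));print("other",circ(W,(519,-286),28,40,52))
off(r[1][0],r[1][1],87)
E
```

```text
11.55 [ 432.4 -362.6  170.6]
neck (900, array([ 432.1, -364.5]), np.float64(18.6), np.float64(44.8), array([ 431.5, -364.2])) foot (1377, array([ 432.2, -364.3]), np.float64(29.5), np.float64(11.1), array([ 423.1, -360.4]))
other (274, array([ 514.2, -284.5]), np.float64(14.4), np.float64(44.7), array([ 508.7, -278.4]))
tool units [-0.004 -0.016  0.697] mm [-0.5 -1.9 83.6]
```

View pics/w5.png

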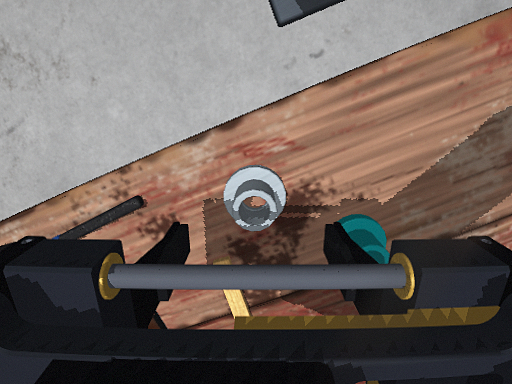

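The grey weight at (256,205) is centred and turquoise at (362,238) is clear of the finger. Descending and gripping the neck.

Call:
send_rows:
  motion:
    - {"slide": [-0.004,-0.016,0.2],"spin": 0}
    - {"slide": [0,0,0.2],"spin": 0}
    - {"slide": [0,0,0.2],"spin": 0}
    - {"slide": [0,0,0.09],"spin": 0}
    - {"slide": [0,0,0.007],"spin": 0}
    - {"slide": [0,0,0],"spin": 0}

```text
time_s: 12.15
ee_pos: [432.6, -365.0, 87.9]
ee_rot: [0.602, 3.082, -0.001]
ft_force: [-0.6, -0.6, 0.7]
finger_gap: 1.004
grasp_force: 0.0
```

Call:
send_rows:
  motion:
    - {"slide": [0,0,0],"spin": 0}
    - {"slide": [0,0,0],"spin": 0}
    - {"slide": [0,0,0],"spin": 0}
    - {"slide": [0,0,0],"spin": 0}
    - {"slide": [0,0,0],"spin": 0}
    - {"slide": [0,0,0],"spin": 0}
    - {"slide": [0,0,0],"spin": 0}
    - {"slide": [0,0,0],"spin": 0}
    - {"slide": [0,0,0],"spin": 0}
    - {"slide": [0,0,0],"spin": 0}
  claw: 0.2
  grip_force: 45

```text
time_s: 13.15
ee_pos: [432.1, -364.5, 87.1]
ee_rot: [-0.602, -3.083, -0.0]
ft_force: [-0.1, 0.3, -0.4]
finger_gap: 0.42
grasp_force: 45.0
```

Call:
send_rows:
  motion:
    - {"slide": [0,0,-0.06],"spin": 0}
    - {"slide": [0,0,-0.2],"spin": 0}
    - {"slide": [0,0,-0.25],"spin": 0}
    - {"slide": [0,0,-0.25],"spin": 0}
    - {"slide": [0,0,-0.14],"spin": 0}
    - {"slide": [0,0,0],"spin": 0}
    - {"slide": [0,0,0],"spin": 0}

```text
time_s: 13.85
ee_pos: [431.8, -364.1, 194.7]
ee_rot: [-0.602, -3.083, -0.001]
ft_force: [0.7, -0.5, -3.8]
finger_gap: 0.417
grasp_force: 45.0
```

```bash
python3 - <<'E'
from h import *
T=tool();p,W=shot("wrist");s=env.sense();print(s["time_s"],s["finger_gap"],s["grasp_force"],s["ft_force"].round(1),T[:3,3].round(1))
L=(W-T[:3,3])@T[:3,:3]
Q=L[(abs(L[...,2]-42)<4)&(abs(L[...,0])<25)&(abs(L[...,1])<17)]
print(len(Q),np.median(Q[:,2]));print("tilt",np.linalg.lstsq(np.c_[Q[:,:2],np.ones(len(Q))],Q[:,2],rcond=None)[0].round(3))
for y in (-10,-5,0,5,10):
    q=Q[abs(Q[:,1]-y)<2]; print(y,np.percentile(q[:,0],[0,1,99,100]).round(1) if len(q) else None,np.sqrt(361-y*y).round(1))
F=L[(abs(L[...,2]-76)<4)&(abs(L[...,0])<40)&(abs(L[...,1])<35)];print("foot",len(F),F[:,0].max() if len(F) else None,np.median(F[:,2]) if len(F) else None)
off(464.3,-10.9,190)
E
```

```text
13.9 0.4105879892330663 44.958267315996636 [-0.4 -0.  -3.1] [ 431.8 -364.1  194.7]
1068 42.19902579295885
tilt [2.5000e-02 1.0000e-03 4.2204e+01]
-10 [-16.    4.6  16.6  16.9] 16.2
-5 [-19.2 -18.5  17.9  18.3] 18.3
0 [-19.8 -18.9  18.5  18.6] 19.0
5 [-18.  -17.7  17.8  17.9] 18.3
10 [-16.7   5.3  16.1  16.2] 16.2
foot 1849 29.402057522718213 76.05072944639903
tool units [0.853 2.828 0.037] mm [102.3 339.3   4.5]
```

Call:
send_rows:
  motion:
    - {"slide": [0.04,0.13,0],"spin": 0}
    - {"slide": [0.08,0.26,0],"spin": 0}
    - {"slide": [0.08,0.26,0],"spin": 0}
    - {"slide": [0.08,0.26,0],"spin": 0}
    - {"slide": [0.08,0.26,0],"spin": 0}
    - {"slide": [0.08,0.26,0],"spin": 0}
    - {"slide": [0.08,0.26,0],"spin": 0}
    - {"slide": [0.08,0.26,0],"spin": 0}
    - {"slide": [0.08,0.26,0],"spin": 0}
    - {"slide": [0.08,0.26,0],"spin": 0}
    - {"slide": [0.06,0.2,0],"spin": 0}
    - {"slide": [0.033,0.158,0],"spin": 0}
    - {"slide": [0,0,0],"spin": 0}
    - {"slide": [0,0,0],"spin": 0}
    - {"slide": [0,0,0],"spin": 0}

```text
time_s: 15.4
ee_pos: [464.3, -12.3, 194.7]
ee_rot: [-0.604, -3.082, 0.001]
ft_force: [-0.7, 0.8, -3.0]
finger_gap: 0.415
grasp_force: 45.0
```

```bash
python3 - <<'E'
from h import *
p,W=shot("wrist");save(p["color"],"w6.png");s=env.sense();print(s["time_s"],s["finger_gap"],tool()[:3,3].round(1))
print("plate",circ(W,(464,-11),60,7,17))
off(464.0,-10.7,125)
E
```

```text
15.45 0.415190959971957 [464.4 -12.5 194.8]
plate (3228, array([464.5, -10.7]), np.float64(49.5), np.float64(11.1), array([447.3,  -3.6]))
tool units [0.008 0.013 0.582] mm [ 1.   1.6 69.8]
```

Call:
send_rows:
  motion:
    - {"slide": [0.008,0.013,0],"spin": 0}
    - {"slide": [0,0,0.1],"spin": 0}
    - {"slide": [0,0,0.1],"spin": 0}
    - {"slide": [0,0,0.1],"spin": 0}
    - {"slide": [0,0,0.1],"spin": 0}
    - {"slide": [0,0,0.08],"spin": 0}
    - {"slide": [0,0,0.05],"spin": 0}
    - {"slide": [0,0,0.02],"spin": 0}
    - {"slide": [0,0,0],"spin": 0}
    - {"slide": [0,0,0],"spin": 0}
    - {"slide": [0,0,0],"spin": 0}

```text
time_s: 16.55
ee_pos: [465.0, -9.8, 129.6]
ee_rot: [0.602, 3.082, 0.001]
ft_force: [0.2, -0.4, -3.3]
finger_gap: 0.416
grasp_force: 45.0
```

Call:
send_rows:
  motion:
    - {"slide": [0,0,0.007],"spin": 0}
    - {"slide": [0,0,0.007],"spin": 0}
    - {"slide": [0,0,0],"spin": 0}
    - {"slide": [0,0,0],"spin": 0}

```text
time_s: 16.95
ee_pos: [464.7, -9.8, 127.5]
ee_rot: [0.602, 3.083, 0.0]
ft_force: [-0.3, 0.5, -2.6]
finger_gap: 0.417
grasp_force: 45.0
```

Call:
send_rows:
  motion:
    - {"slide": [0,-0.005,0.007],"spin": 0}
    - {"slide": [0,0,0.007],"spin": 0}
    - {"slide": [0,0,0],"spin": 0}
    - {"slide": [0,0,0],"spin": 0}

```text
time_s: 17.35
ee_pos: [464.4, -10.4, 125.7]
ee_rot: [-0.602, -3.083, -0.0]
ft_force: [0.1, 0.7, -3.4]
finger_gap: 0.418
grasp_force: 45.0
```

Call:
send_rows:
  motion:
    - {"slide": [0,0,0.005],"spin": 0}
    - {"slide": [0,0,0],"spin": 0}
    - {"slide": [0,0,0],"spin": 0}

```text
time_s: 17.65
ee_pos: [464.5, -10.4, 125.2]
ee_rot: [0.602, 3.083, 0.0]
ft_force: [-0.3, 0.6, -3.2]
finger_gap: 0.419
grasp_force: 45.0
```

Call:
send_rows:
  motion:
    - {"slide": [0,0,0.004],"spin": 0}
    - {"slide": [0,0,0],"spin": 0}
    - {"slide": [0,0,0],"spin": 0}

```text
time_s: 17.95
ee_pos: [464.5, -10.4, 125.0]
ee_rot: [0.602, 3.083, 0.0]
ft_force: [-1.0, 0.8, 2.9]
finger_gap: 0.416
grasp_force: 45.0
```

The force swung from -3.2 to +2.9 N, so the weight rests. Releasing gently and rising.

Call:
send_rows:
  motion:
    - {"slide": [0,0,0],"spin": 0}
    - {"slide": [0,0,0],"spin": 0}
    - {"slide": [0,0,0],"spin": 0}
    - {"slide": [0,0,0],"spin": 0}
    - {"slide": [0,0,0],"spin": 0}
    - {"slide": [0,0,0],"spin": 0}
  claw: 1

```text
time_s: 18.55
ee_pos: [464.5, -10.4, 124.7]
ee_rot: [0.602, 3.083, 0.0]
ft_force: [0.6, -0.2, 0.0]
finger_gap: 0.88
grasp_force: 0.0
```

Call:
send_rows:
  motion:
    - {"slide": [0,0,-0.1],"spin": 0}
    - {"slide": [0,0,-0.3],"spin": 0}
    - {"slide": [0,0,-0.3],"spin": 0}
    - {"slide": [0,0,-0.3],"spin": 0}
    - {"slide": [0,0,0],"spin": 0}
    - {"slide": [0,0,0],"spin": 0}
    - {"slide": [0,0,0],"spin": 0}

```text
time_s: 19.25
ee_pos: [463.7, -10.4, 244.2]
ee_rot: [-0.602, -3.082, 0.0]
ft_force: [0.2, -0.1, 0.4]
finger_gap: 0.999
grasp_force: 0.0
```

```bash
python3 - <<'E'
from h import *
p,W=shot("wrist");save(p["color"],"w7.png");s=env.sense();print(s["time_s"],s["finger_gap"],tool()[:3,3].round(1))
print("neck",circ(W,(464,-11),25,79,90),"foot",circ(W,(464,-11),38,45,55),"plate",circ(W,(464,-11),60,7,17))
P=W.reshape(-1,3);P=P[(np.hypot(P[:,0]-464,P[:,1]+11)<29)&(abs(P[:,2]-49)<3)];print("tilt",np.linalg.lstsq(np.c_[P[:,:2],np.ones(len(P))],P[:,2],rcond=None)[0].round(4))
p,W=shot("top");print("tall",circ(W,(462,172),30,40,55))
E
```

```text
19.3 0.9969282497584463 [463.6 -10.4 243.8]
neck (654, array([464.7, -10.6]), np.float64(18.8), np.float64(82.8), array([464. , -10.1])) foot (1138, array([464.7, -10.3]), np.float64(29.6), np.float64(49.0), array([456.3,  -6.9])) plate (2604, array([464.4, -10.5]), np.float64(49.4), np.float64(11.0), array([453. ,  -6.5]))
tilt [2.60000e-03 4.30000e-03 4.78638e+01]
tall (151, array([462.3, 172.2]), np.float64(21.6), np.float64(46.5), array([462. , 172.2]))
```

View pics/w7.png

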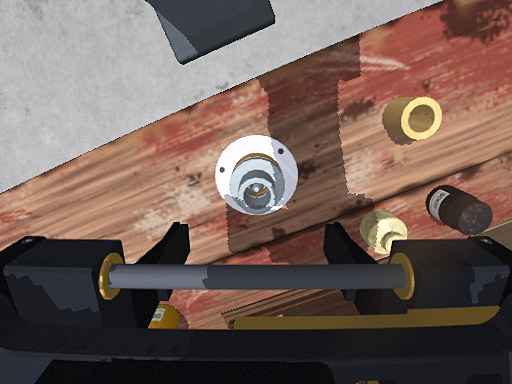

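The weight at (257,190) stands flat and concentric on the ring, with the post visible in its bore. The tall ring at (415,117) hasn't moved.

```bash
python3 -c "
from plant import env
print(env.job_done())"
```

```text
the job is handed in; nothing more can be done
None
```

The job is handed in at about 19 s: the low ring lies flat on the base plate, the steel weight stands flat and centred on top of it, and the tall ring was not moved.

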